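# Cover the wax trees with their casting flasks

### The job

Take the three bright steel casting flasks and lower each one gently, without dropping it, over the wax tree on the rubber base of its own size (small on small, medium on medium, large on large): first the small one, then the medium, last the large. Leave each standing upright, flat on its base and centred on it, and do not move the two rust-brown flasks or the green bur bowl.

Things in the scene. Friction and masses are not known exactly. Their poses are not given: they have to be found in the camera images.
- flask_small: the small casting flask: a loose bright steel tube, open at both ends, with rows of dark vent holes, standing upright; 40 mm outside diameter, 35 mm inside, 50 mm tall, about 140 g. Origin on its axis at the lower end, z along the axis (up)
- flask_medium: the medium casting flask: a loose bright steel tube, open at both ends, with rows of dark vent holes, standing upright; 52 mm outside diameter, 47 mm inside, 60 mm tall, about 220 g. Origin on its axis at the lower end, z along the axis (up)
- flask_large: the large casting flask: a loose bright steel tube, open at both ends, with rows of dark vent holes, standing upright; 66 mm outside diameter, 61 mm inside, 72 mm tall, about 340 g. Origin on its axis at the lower end, z along the axis (up)
- base_small: the small sprue base: a round black rubber disc fixed to the bench, 56 mm diameter and 12 mm thick with a flat top, with a stiff turquoise wax tree in its middle that rises 32 mm above the disc's top and reaches at most 8 mm from the axis; takes the small flask. Origin on its axis at the underside (bench level), z up
- base_medium: the medium sprue base: a round black rubber disc fixed to the bench, 72 mm diameter and 12 mm thick with a flat top, with a stiff turquoise wax tree in its middle that rises 42 mm above the disc's top and reaches at most 12 mm from the axis; takes the medium flask. Origin on its axis at the underside (bench level), z up
- base_large: the large sprue base: a round black rubber disc fixed to the bench, 90 mm diameter and 12 mm thick with a flat top, with a stiff turquoise wax tree in its middle that rises 52 mm above the disc's top and reaches at most 16 mm from the axis; takes the large flask. Origin on its axis at the underside (bench level), z up
- rusty_small: a loose scaled flask, rust brown all over, 40 mm outside diameter, 50 mm tall, standing upright; to be left alone. Origin on its axis at the lower end
- rusty_large: a loose scaled flask, rust brown all over, 66 mm outside diameter, 72 mm tall, standing upright; to be left alone. Origin on its axis at the lower end
- bur_bowl: a loose mint green bowl full of small burs, 76 mm diameter, 55 mm tall with the burs; to be left alone. Origin at the centre of its underside
Not all that is in view belongs to the job. Leave any orange or yellow look-alike of the flask_medium alone.

How it is judged:
On the way, in this order (a step that is already met when the one before it is completed fails the run):
1. the small steel flask stands released, upright and centred on the small base, over its wax tree (horizontal distance between flask_small and base_small below 0.01 m and z of flask_small in the frame of base_small between 0.008 and 0.016 m and angle between flask_small's own z axis and vertical below 0.1 rad and contact force between the fingers and flask_small below 0.1 N and linear speed of flask_small below 0.02 m/s and angular speed of flask_small below 0.2 rad/s), for 0.2 s.
2. the medium steel flask stands released, upright and centred on the medium base, over its wax tree (horizontal distance between flask_medium and base_medium below 0.01 m and z of flask_medium in the frame of base_medium between 0.008 and 0.016 m and angle between flask_medium's own z axis and vertical below 0.1 rad and contact force between the fingers and flask_medium below 0.1 N and linear speed of flask_medium below 0.02 m/s and angular speed of flask_medium below 0.2 rad/s), for 0.2 s.
3. the large steel flask stands released, upright and centred on the large base, over its wax tree (horizontal distance between flask_large and base_large below 0.01 m and z of flask_large in the frame of base_large between 0.008 and 0.016 m and angle between flask_large's own z axis and vertical below 0.1 rad and contact force between the fingers and flask_large below 0.1 N and linear speed of flask_large below 0.02 m/s and angular speed of flask_large below 0.2 rad/s), for 0.2 s.
At the end, for the whole second after the job is handed in: Each steel flask stands on the base of its own size, over the wax tree: axis within 10 mm of the base's axis, lower end on the disc's top (within 4 mm), upright within 0.1 rad, released and at rest; the rust-brown flasks and the bur bowl are within 15 mm of where they stood (all of step 1 and all of step 2 and all of step 3 and distance of each of rusty_small, rusty_large, bur_bowl from where it was at the start of the episode below 0.015 m); the robot touches nothing.
It fails at once if a rust-brown flask or the bur bowl is moved by more than 15 mm (distance of any of rusty_small, rusty_large, bur_bowl from where it was at the start of the episode above 0.015 m).
It fails at once if the small flask falls on to a base (faster than 0.5 m/s within 40 mm of its top) ((horizontal distance between flask_small and base_small below 0.03 m and z of flask_small in the frame of base_small below 0.052 m and linear speed of flask_small above 0.5 m/s) or (horizontal distance between flask_small and base_medium below 0.03 m and z of flask_small in the frame of base_medium below 0.052 m and linear speed of flask_small above 0.5 m/s) or (horizontal distance between flask_small and base_large below 0.03 m and z of flask_small in the frame of base_large below 0.052 m and linear speed of flask_small above 0.5 m/s)).
It fails at once if the medium flask falls on to a base (faster than 0.5 m/s within 40 mm of its top) ((horizontal distance between flask_medium and base_small below 0.03 m and z of flask_medium in the frame of base_small below 0.052 m and linear speed of flask_medium above 0.5 m/s) or (horizontal distance between flask_medium and base_medium below 0.03 m and z of flask_medium in the frame of base_medium below 0.052 m and linear speed of flask_medium above 0.5 m/s) or (horizontal distance between flask_medium and base_large below 0.03 m and z of flask_medium in the frame of base_large below 0.052 m and linear speed of flask_medium above 0.5 m/s)).
It fails at once if the large flask falls on to a base (faster than 0.5 m/s within 40 mm of its top) ((horizontal distance between flask_large and base_small below 0.03 m and z of flask_large in the frame of base_small below 0.052 m and linear speed of flask_large above 0.5 m/s) or (horizontal distance between flask_large and base_medium below 0.03 m and z of flask_large in the frame of base_medium below 0.052 m and linear speed of flask_large above 0.5 m/s) or (horizontal distance between flask_large and base_large below 0.03 m and z of flask_large in the frame of base_large below 0.052 m and linear speed of flask_large above 0.5 m/s)).
It also fails if it takes over 83 s, if anything falls off the work surface, if the arm or the gripper's body presses on something with over 40 N, if the wrist force passes 120 N, or if a joint passes its speed limit or range.

### The arm

A 6-joint arm with a two-finger parallel gripper is mounted at the origin on the work surface. World frame = base frame: x ahead of the robot, y to its left, z up, the work surface at z = 0. Lengths are in m, angles in rad, forces in N, time in s.
With the tool pointing down it reaches from about 0.25 to 0.775 m from the base axis. Payload 4 kg.
Tool frame: the origin (TCP) lies at the very end of the fingers, on their centre line; the grasp point (between the pads) lies 19 mm behind it (tcp_to_grasp is the distance from the TCP to the grasp point, in m); z points along the fingers, y is the line along which they close (so a half turn about z gives the same grasp; the last joint's range is limited). The gripper opens to 94 mm and grips with 3 to 60 N. Pads are 16 mm wide; open, the fingers measure 119 mm over their backs; the gripper's body (75 mm by 177 mm) begins 78 mm behind the grasp point.
Start: joints at [1.187, 0.087, 1.371, -0, 1.684, -0.103], TCP at [0.152, 0.528, 0.206] pointing down, gripper open.
Joint ranges: [-3.1, 3.1], [-0.76, 2.03], [0.27, 2.55], [-1.08, 4.22], [0.17, 2.65], [-2.57, 2.57]. Speed limits (rad/s): [2.79, 2.79, 3.14, 3.14, 3.14, 3.14].

### API

Orientations are given as [roll, pitch, yaw] about the fixed x, y, z axes, in that order (R = Rz(yaw) Ry(pitch) Rx(roll)).
In Python, from bench import * gives the robot as it stands.
- The arm moves only by the tool move_tool, called after ">>>" as name([rows], argument=value, ...), one row to a line, values as JSON. Schema: {"type":"object","properties":{"rows":{"type":"array","items":{"type":"array","items":{"type":"array","items":{"type":"number"},"minItems":5,"maxItems":5},"minItems":1,"maxItems":20},"minItems":1,"maxItems":1},"only":{"type":"string"},"quiet":{"type":"boolean"},"lines":{"type":"string"}},"required":["rows"],"additionalProperties":false}. rows is a list that holds a single list of rows (three levels of brackets), with 1 to 20 rows, each of 5 numbers: the finger opening in m, then dx, dy, dz in fractions of the full range, 1 being 0.6 m, then a turn about the tool's z in fractions of the full range, 1 being 120 degrees; each row shifts and turns the commanded pose from where the row before left it, along the tool's axes as they then stand; what a row does not reach is not made up. A row lasts 1/12 s, in which the tool goes at most 0.0417 m and 0.125 rad, less where a joint would pass 70% of its speed; a pose out of reach is approached as far as the arm can. The fingers move at their own pace and stop on an object; the grip force is fixed at half the most. Time passes only in rows, so rows that do not move let the fingers close. The tool returns the time, the measured TCP pose, the force, the opening and the grip force at its end. only (a regular expression) keeps the lines of the reply that match it, lines (a string "A,B") keeps lines A to B, and quiet returns only ok. Shift and turn numbers lie between -1 and 1, and a call with a number outside is refused. Input that does not fit is refused with a message, and nothing moves.
- get_obs(): the state, without advancing time (a new reading comes with each control period).
- snapshot(name): name is "side" or "top"; returns a dict with "color" (480x640x3 uint8, blue, green, red), "fx", "fy", "cx", "cy" (pixels), "k1" (the pictures are not rectified: a ray, as slopes to the right and down, at radius r is drawn at 1 + k1 r^2 times it, then the intrinsics apply), "extrinsics" (4x4, takes a point from world to camera coordinates). Camera axes: x right, y down, z forward; pixel columns grow to the right and rows downward; lengths in m; the calibration is good to about 2 mm. A picture is of the moment at which its call begins. There is no depth.
- close_job(): hands the job in; it is judged then, once.
The state is a dict: "time": time; "joint_positions": joint angles; "qvel": joint speeds; "joint_torque": joint torques, N m; "tool_pos": TCP position; "ee_rot": TCP orientation; "wrist_force": force on the tool from outside, world axes, zero at the start; "wrist_torque": the same for the moment, N m; "width": finger opening in m; "finger_force": force on a finger pad.
Only numpy, scipy, OpenCV 4.12 (cv2) and the standard library are available. Lean on these libraries where they do the work, as an engineer would, in place of code of your own. Each camera call takes 0.05 s, during which the arm holds its last target. There are 200 camera calls.

## Working session

There is one attempt and no reset: what is moved stays moved. The work goes in short steps, Python scripts to look and compute and a tool call to move; the robot and the scene stay as the last step left them, time stands still between calls to the robot, and variables do not carry over. Pictures are saved under pics/ and viewed, at most 14 in all, crops included, and the job is handed in when it is done.

```bash
mkdir -p pics; ls; python3 - <<'E'
from bench import *
import cv2,numpy as np
for n in("side","top"):
    s=snapshot(n); cv2.imwrite(f"pics/{n}0.png",s["color"]); print(n,s["fx"],s["fy"],s["cx"],s["cy"],s["k1"]);print(np.round(s["extrinsics"],4).tolist())
o=get_obs();print(o["time"],o["tool_pos"],o["ee_rot"],o["width"])
E
```

```text
pics
side 505.05283868206976 505.05283868206976 316.9841982343369 243.0685146241272 -0.10726343047088305
[[0.9925, -0.1216, 0.0086, -0.5188], [-0.0789, -0.6945, -0.7151, 0.0668], [0.0929, 0.7091, -0.6989, 0.9886], [0.0, 0.0, 0.0, 1.0]]
top 506.7354522648498 506.7354522648498 312.7089813049962 240.43106417743869 0.0009927321613296563
[[-0.0296, -0.9996, -0.001, -0.0024], [-0.9958, 0.0296, -0.0867, 0.5092], [0.0867, -0.0016, -0.9962, 1.0601], [0.0, 0.0, 0.0, 1.0]]
0.1 [0.15222765 0.52800495 0.2044175 ] [-3.13961877e+00 -2.10852333e-04  2.86080177e+00] 0.09426263238521916
```

View pics/side0.png

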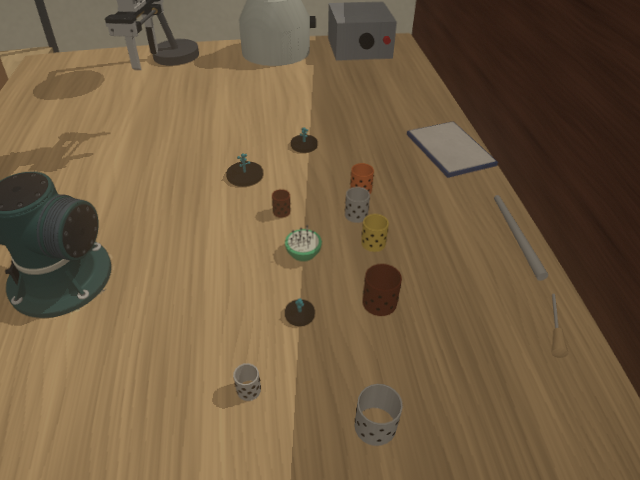

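View pics/top0.png

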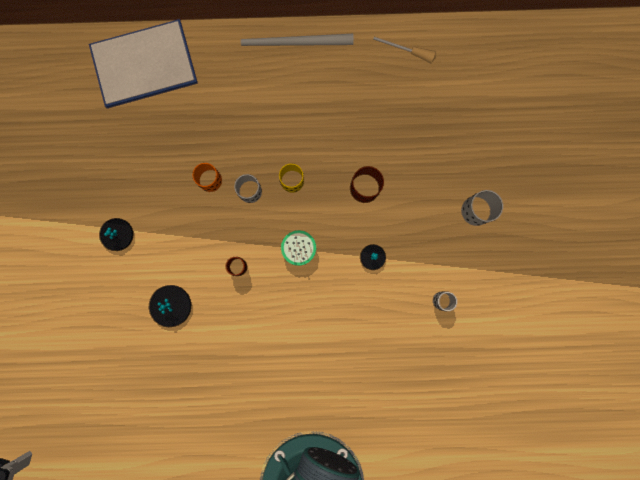

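The side view has the steel flasks at small (247,382), medium (357,204) and large (378,414), and the bases at small (300,312), medium (304,143) and large (245,173). In the top view the flasks are at small (445,301), medium (248,188) and large (482,208), and the bases at (373,257), (116,234) and (170,306). Orange and yellow look-alikes flank the medium flask.

```bash
cat > h.py <<'E'
from bench import *
import cv2,numpy as np
def ray(s,u,v):
    xd=np.array([(u-s["cx"])/s["fx"],(v-s["cy"])/s["fy"]]);x=xd.copy()
    for _ in range(20): x=xd/(1+s["k1"]*(x@x))
    E=np.array(s["extrinsics"]);R,t=E[:3,:3],E[:3,3]
    return -R.T@t,R.T@np.array([x[0],x[1],1])
def onplane(s,u,v,z):
    c,d=ray(s,u,v);return c+d*(z-c[2])/d[2]
def hull(s,kind,u,v,w):
    im=s["color"];hsv=cv2.cvtColor(im,cv2.COLOR_BGR2HSV)
    if kind=="base": m=(hsv[...,2]<65)
    else: m=(hsv[...,1]<60)
    b=np.zeros(m.shape,np.uint8);b[v-w:v+w,u-w:u+w]=m[v-w:v+w,u-w:u+w]*255
    b=cv2.morphologyEx(b,cv2.MORPH_CLOSE,np.ones((5,5)))
    c=max(cv2.findContours(b,cv2.RETR_EXTERNAL,cv2.CHAIN_APPROX_NONE)[0],key=cv2.contourArea)
    return cv2.convexHull(c)
def locate(s,kind,u,v,w,h):
    c=hull(s,kind,u,v,w);M=cv2.moments(c)
    p=onplane(s,M["m10"]/M["m00"],M["m01"]/M["m00"],h/2)
    # extent across the tilt: narrow side of hull
    (_,_),wh,_=cv2.minAreaRect(c);z=(np.array(s["extrinsics"])@np.r_[p,1])[2]
    return p,np.array(wh)*z/s["fx"]*1000,c
E
python3 - <<'E'
from h import *
S={n:snapshot(n) for n in("side","top")}
T=dict(flask_small=("f",.05,(247,382),(445,301),20),flask_medium=("f",.06,(357,204),(248,188),18),flask_large=("f",.072,(378,414),(482,208),30),
base_small=("base",.012,(300,312),(373,257),22),base_medium=("base",.012,(304,143),(116,234),24),base_large=("base",.012,(245,173),(170,306),30))
vis=[]
for n in S: vis.append(S[n]["color"].copy())
for k,(kind,h,a,b,w) in T.items():
    for i,(n,q) in enumerate((("side",a),("top",b))):
        p,wh,c=locate(S[n],kind,*q,w,h);cv2.drawContours(vis[i],[c],-1,(255,0,255),1)
        print(k,n,np.round(p*1000,1)[:2],np.round(wh,1))
a=cv2.resize(vis[0][120:450,210:430],None,fx=1.8,fy=1.8);b=cv2.resize(vis[1][150:350,80:520],None,fx=1.8,fy=1.8)
cv2.imwrite("pics/a.png",a);cv2.imwrite("pics/b.png",b)
E
```

```text
flask_small side [ 374.  -290.2] [55.4 39.6]
flask_small top [ 372.7 -292.3] [37.9 46.4]
flask_medium side [624.6 118.1] [72.5 48.3]
flask_medium top [625.3 118.4] [59.  49.9]
flask_large side [ 568.3 -375.5] [65.8 89.5]
flask_large top [ 567.  -378.5] [64.8 86.6]
base_small side [ 472.2 -147. ] [45.7 51.2]
base_small top [ 470.9 -145.9] [51.9 51.9]
base_medium side [537.3 406.3] [39.3 65.5]
base_medium top [536.8 408.8] [69.5 69.5]
base_large side [379.4 292.1] [82.6 58.3]
base_large top [378.8 293. ] [85.8 87.9]
```

View pics/a.png

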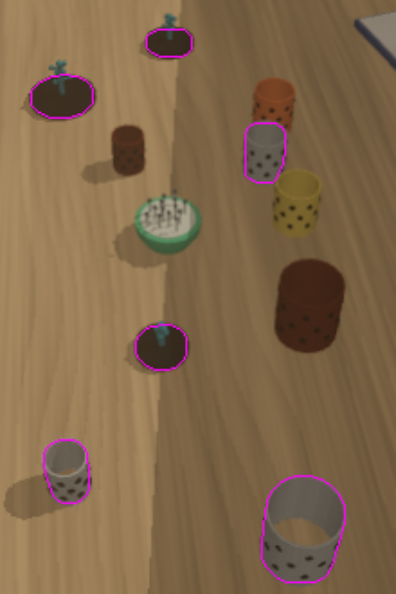

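View pics/b.png

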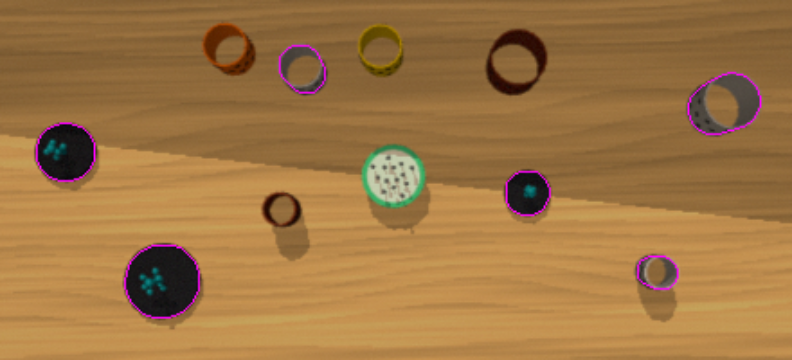

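Contours are tight and the two views agree within 3 mm, with sizes as expected. I'll move to mid-bench and turn the tool to yaw π/2, so it closes along world x and tool x=+Y, tool y=+X.

Careful with the scale: shifts go in shares of 0.6 m and turns go in shares of 120 degrees. That gives: -0.0335 m / 0.6 = -0.0558, -0.0135 m / 0.6 = -0.0225, 0.117 rad / 2.0944 = 0.0559.

>>> move_tool([
  [[0.094,-0.0558,-0.0225,0,0],[0.094,-0.0558,-0.0225,0,0],[0.094,-0.0558,-0.0225,0,0],[0.094,-0.0558,-0.0225,0,0],[0.094,-0.0558,-0.0225,0,0],[0.094,-0.0558,-0.0225,0,0],[0.094,-0.0558,-0.0225,0,0],[0.094,-0.0558,-0.0225,0,0],[0.094,0,0,0,0.0559],[0.094,0,0,0,0.0559],[0.094,0,0,0,0.0559],[0.094,0,0,0,0.0559],[0.094,0,0,0,0.0559],[0.094,0,0,0,0.0559],[0.094,0,0,0,0.0559],[0.094,0,0,0,0.0559],[0.094,0,0,0,0.0559],[0.094,0,0,0,0.0559],[0.094,0,0,0,0.0559],[0.094,0,0,0,0]],
])

```text
time: 1.87
tool_pos: [0.3799, 0.3503, 0.2052]
ee_rot: [-3.141, 0.0, 1.572]
wrist_force: [-1.1, 0.1, -0.0]
width: 0.0938
finger_force: 0.0
```

In the tool's units: -0.0377 m / 0.6 = -0.0628, -0.0004 m / 0.6 = -0.0007.

>>> move_tool([
  [[0.094,-0.0628,-0.0007,0,0],[0.094,-0.0628,-0.0007,0,0],[0.094,-0.0628,-0.0007,0,0],[0.094,-0.0628,-0.0007,0,0],[0.094,-0.0628,-0.0007,0,0],[0.094,-0.0628,-0.0007,0,0],[0.094,-0.0628,-0.0007,0,0],[0.094,-0.0628,-0.0007,0,0],[0.094,-0.0628,-0.0007,0,0],[0.094,-0.0628,-0.0007,0,0],[0.094,-0.0628,-0.0007,0,0],[0.094,-0.0628,-0.0007,0,0],[0.094,-0.0628,-0.0007,0,0],[0.094,-0.0628,-0.0007,0,0],[0.094,-0.0628,-0.0007,0,0],[0.094,-0.0628,-0.0007,0,0],[0.094,-0.0628,-0.0007,0,0],[0.094,0,0,0,0],[0.094,0,0,0,0]],
])

```text
time: 3.45
tool_pos: [0.3745, -0.2917, 0.2046]
ee_rot: [-3.14, -0.002, 1.573]
wrist_force: [0.7, -0.0, 0.1]
width: 0.0943
finger_force: 0.0
```

```bash
python3 - <<'E'
from h import *
for n in("side","top"):
    s=snapshot(n);cv2.imwrite(f"pics/{n}1.png",s["color"])
E
```

```text
(no output)
```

View pics/side1.png

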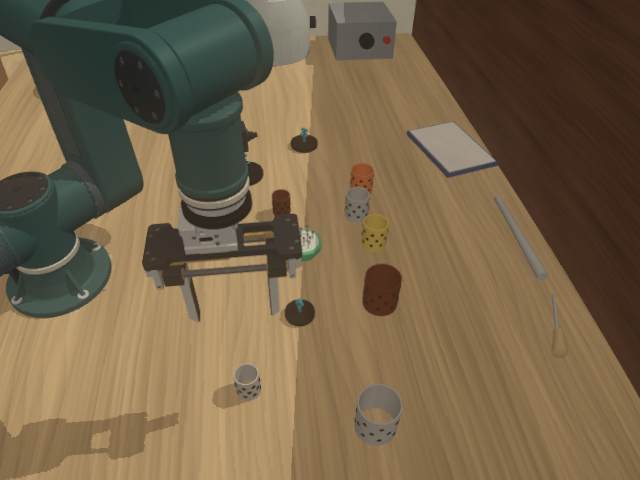

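The side view shows the gripper above the small flask (247,382), clear of its neighbours. I'll descend and grip.

In the tool's units: 0.034 m / 0.6 = 0.0567, 0.03 m / 0.6 = 0.05.

>>> move_tool([
  [[0.094,0,0,0.0567,0],[0.094,0,0,0.0567,0],[0.094,0,0,0.0567,0],[0.094,0,0,0.0567,0],[0.094,0,0,0.05,0],[0.094,0,0,0.0333,0],[0.094,0,0,0.0083,0],[0.094,0,0,0,0],[0.02,0,0,0,0],[0.02,0,0,0,0],[0.02,0,0,0,0],[0.02,0,0,0,0],[0.02,0,0,0,0],[0.02,0,0,0,0],[0.02,0,0,0,0],[0.02,0,0,0,0],[0.02,0,0,0,0],[0.02,0,0,0,0]],
])

```text
time: 5.05
tool_pos: [0.375, -0.2905, 0.0145]
ee_rot: [-3.141, -0.0, 1.574]
wrist_force: [-0.2, -0.5, 1.8]
width: 0.04
finger_force: 30.0
```

In the tool's units: -0.03 m / 0.6 = -0.05, 0.025 m / 0.6 = 0.0417.

>>> move_tool([
  [[0.02,0,0,-0.0333,0],[0.02,0,0,-0.05,0],[0.02,0,0,-0.05,0],[0.02,0,0,-0.0333,0],[0.02,0.025,0.0167,0,0],[0.02,0.05,0.0333,0,0],[0.02,0.05,0.0333,0,0],[0.02,0.05,0.0333,0,0],[0.02,0.0417,0.0283,0,0],[0.02,0.0242,0.0167,0,0],[0.02,0,0,0,0],[0.02,0,0,0,0],[0.02,0,0,0,0]],
])

```text
time: 6.13
tool_pos: [0.4711, -0.1461, 0.1139]
ee_rot: [-3.14, 0.0, 1.574]
wrist_force: [0.6, 0.5, -1.0]
width: 0.0401
finger_force: 30.0
```

```bash
python3 - <<'E'
from h import *
print(get_obs()["tool_pos"])
for n in("side","top"):
    s=snapshot(n);cv2.imwrite(f"pics/{n}2.png",s["color"])
E
```

```text
[ 0.47111148 -0.14606015  0.11393297]
```

View pics/side2.png

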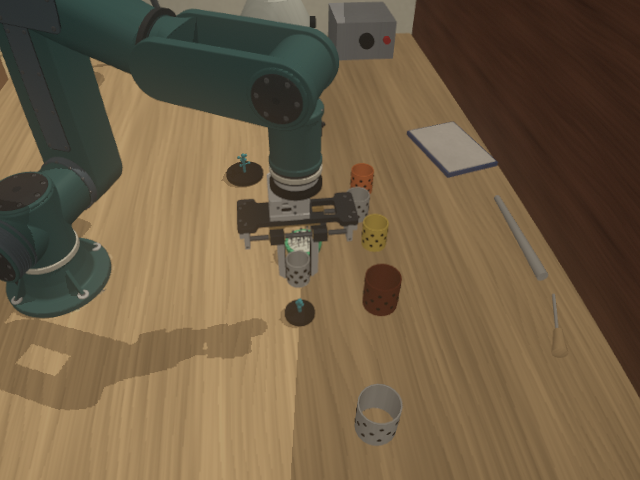

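The flask is held upright directly above the small base (300,312). I'll lower it to about touch.

In the tool's units: 0.03 m / 0.6 = 0.05, 0.015 m / 0.6 = 0.025.

>>> move_tool([
  [[0.02,0,0,0.0417,0],[0.02,0,0,0.05,0],[0.02,0,0,0.025,0],[0.02,0,0,0.0133,0],[0.02,0,0,0.0083,0],[0.02,0,0,0.0033,0],[0.02,0,0,0.0017,0],[0.02,0,0,0,0],[0.02,0,0,0,0]],
])

```text
time: 6.98
tool_pos: [0.4726, -0.1461, 0.0297]
ee_rot: [3.139, 0.001, 1.574]
wrist_force: [-0.4, -0.2, -1.4]
width: 0.0399
finger_force: 30.0
```

In the tool's units: 0.001 m / 0.6 = 0.0017.

>>> move_tool([
  [[0.02,0,0,0.0017,0],[0.02,0,0,0.0017,0],[0.02,0,0,0,0],[0.02,0,0,0,0]],
])

```text
time: 7.32
tool_pos: [0.4717, -0.1456, 0.0265]
ee_rot: [3.141, -0.0, 1.574]
wrist_force: [0.5, -0.7, -1.6]
width: 0.0401
finger_force: 30.0
```

In the tool's units: -0.04 m / 0.6 = -0.0667, 0.001 m / 0.6 = 0.0017.

>>> move_tool([
  [[0.02,0,0,0.0017,0],[0.02,0,0,0,0],[0.094,0,0,0,0],[0.094,0,0,0,0],[0.094,0,0,0,0],[0.094,0,0,0,0],[0.094,0,0,0,0],[0.094,0,0,0,0],[0.094,0,0,0,0],[0.094,0,0,-0.0333,0],[0.094,0,0,-0.05,0],[0.094,0,0,-0.0667,0],[0.094,0,0,-0.0667,0],[0.094,0,0,-0.05,0],[0.094,0,0,0,0]],
])

```text
time: 8.57
tool_pos: [0.4753, -0.1472, 0.1939]
ee_rot: [3.128, 0.006, 1.574]
wrist_force: [0.7, 0.5, 0.4]
width: 0.0939
finger_force: 0.0
```

```bash
python3 - <<'E'
from h import *
s=snapshot("side");p,wh,c=locate(s,"f",298,295,32,.05)
cv2.imwrite("pics/p1.png",cv2.resize(s["color"][180:350,220:400],None,fx=3,fy=3))
E
```

```text
(no output)
```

View pics/p1.png

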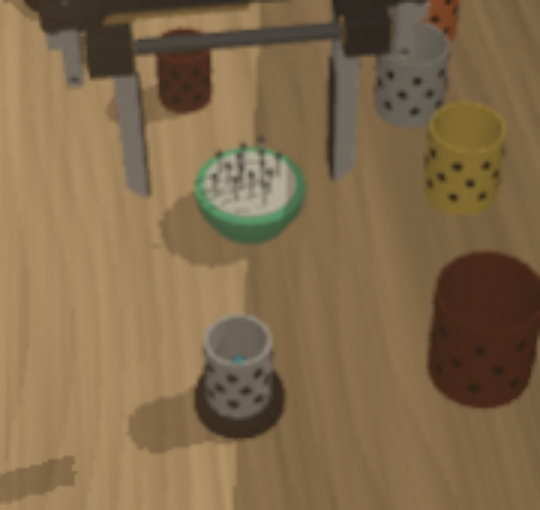

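The small flask stands centred on the small base with the turquoise tree visible inside. Next is the medium flask.

In the tool's units: 0.033 m / 0.6 = 0.055, 0.0192 m / 0.6 = 0.032.

>>> move_tool([
  [[0.094,0.055,0.032,0,0],[0.094,0.055,0.032,0,0],[0.094,0.055,0.032,0,0],[0.094,0.055,0.032,0,0],[0.094,0.055,0.032,0,0],[0.094,0.055,0.032,0,0],[0.094,0.055,0.032,0,0],[0.094,0.055,0.032,0,0],[0.094,0,0,0,0],[0.094,0,0,0,0],[0.094,0,0,0,0]],
])

```text
time: 9.53
tool_pos: [0.6236, 0.1183, 0.1834]
ee_rot: [-3.138, 0.001, 1.574]
wrist_force: [0.5, -0.5, -0.3]
width: 0.0941
finger_force: 0.0
```

In the tool's units: 0.035 m / 0.6 = 0.0583, 0.001 m / 0.6 = 0.0017.

>>> move_tool([
  [[0.094,0,0.0017,0.0583,0],[0.094,0,0,0.0583,0],[0.094,0,0,0.0583,0],[0.094,0,0,0.05,0],[0.094,0,0,0.0333,0],[0.094,0,0,0.0167,0],[0.094,0,0,0.0025,0],[0.094,0,0,0,0],[0.02,0,0,0,0],[0.02,0,0,0,0],[0.02,0,0,0,0],[0.02,0,0,0,0],[0.02,0,0,0,0],[0.02,0,0,0,0],[0.02,0,0,0,0],[0.02,0,0,0,0],[0.02,0,0,0,0],[0.02,0,0,0,0]],
])

```text
time: 11.03
tool_pos: [0.6254, 0.1189, 0.0192]
ee_rot: [-3.141, -0.0, 1.574]
wrist_force: [-0.8, -1.1, 1.5]
width: 0.0518
finger_force: 30.0
```

In the tool's units: 0.035 m / 0.6 = 0.0583, -0.03 m / 0.6 = -0.05.

>>> move_tool([
  [[0.02,0,0,-0.0333,0],[0.02,0,0,-0.05,0],[0.02,0,0,-0.05,0],[0.02,0,0,-0.05,0],[0.02,0.025,-0.0075,0,0],[0.02,0.05,-0.015,0,0],[0.02,0.0583,-0.0178,0,0],[0.02,0.0583,-0.0178,0,0],[0.02,0.0583,-0.0178,0,0],[0.02,0.0583,-0.0178,0,0],[0.02,0.0583,-0.0178,0,0],[0.02,0.0583,-0.0178,0,0],[0.02,0.0333,-0.01,0,0],[0.02,0.0233,-0.0067,0,0],[0.02,0,0,0,0],[0.02,0,0,0,0],[0.02,0,0,0,0]],
])

```text
time: 12.45
tool_pos: [0.5373, 0.4061, 0.1281]
ee_rot: [-3.141, 0.002, 1.573]
wrist_force: [-0.1, -0.6, -2.0]
width: 0.0521
finger_force: 30.0
```

```bash
python3 - <<'E'
from h import *
s=snapshot("side");cv2.imwrite("pics/p2.png",cv2.resize(s["color"][20:220,200:400],None,fx=3,fy=3))
E
```

```text
(no output)
```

View pics/p2.png

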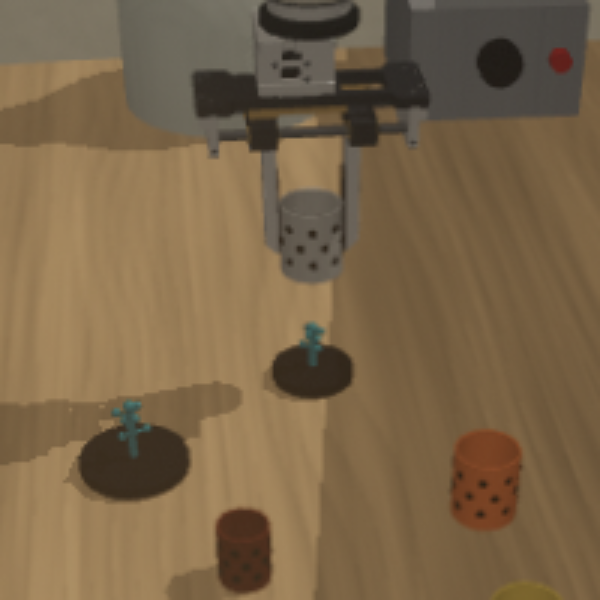

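The medium flask is upright above the medium base (304,143). Lowering it now.

In the tool's units: 0.03 m / 0.6 = 0.05, 0.001 m / 0.6 = 0.0017.

>>> move_tool([
  [[0.02,0.0017,0,0.0417,0],[0.02,0,0,0.05,0],[0.02,0,0,0.0333,0],[0.02,0,0,0.0167,0],[0.02,0,0,0.01,0],[0.02,0,0,0.005,0],[0.02,0,0,0.0033,0],[0.02,0,0,0,0],[0.02,0,0,0,0],[0.02,0,0,0,0]],
])

```text
time: 13.33
tool_pos: [0.5377, 0.409, 0.0346]
ee_rot: [3.139, -0.001, 1.574]
wrist_force: [0.4, -0.2, -2.1]
width: 0.0521
finger_force: 30.0
```

In the tool's units: 0.0005 m / 0.6 = 0.0008.

>>> move_tool([
  [[0.02,0,0,0.0008,0],[0.02,0,0,0,0],[0.02,0,0,0,0]],
])

```text
time: 13.58
tool_pos: [0.537, 0.4087, 0.0328]
ee_rot: [3.141, -0.0, 1.574]
wrist_force: [0.8, 0.9, -3.0]
width: 0.052
finger_force: 30.0
```

Still carrying the weight, about 2 mm up; easing down to contact.

In the tool's units: 0.001 m / 0.6 = 0.0017, 0.0007 m / 0.6 = 0.0012.

>>> move_tool([
  [[0.02,0,0,0.0017,0],[0.02,0,0,0.0012,0],[0.02,0,0,0,0],[0.02,0,0,0,0]],
])

```text
time: 13.92
tool_pos: [0.537, 0.4086, 0.0313]
ee_rot: [3.141, -0.0, 1.574]
wrist_force: [0.4, 0.0, 0.5]
width: 0.052
finger_force: 30.0
```

Contact (the weight has come off the wrist). Release and lift.

In the tool's units: -0.04 m / 0.6 = -0.0667, -0.035 m / 0.6 = -0.0583.

>>> move_tool([
  [[0.094,0,0,0,0],[0.094,0,0,0,0],[0.094,0,0,0,0],[0.094,0,0,0,0],[0.094,0,0,0,0],[0.094,0,0,0,0],[0.094,0,0,0,0],[0.094,0,0,-0.0333,0],[0.094,0,0,-0.05,0],[0.094,0,0,-0.0667,0],[0.094,0,0,-0.0667,0],[0.094,0,0,-0.0583,0],[0.094,0,0,0,0],[0.094,0,0,0,0]],
])

```text
time: 15.08
tool_pos: [0.5384, 0.4094, 0.2003]
ee_rot: [3.135, -0.004, 1.574]
wrist_force: [-0.2, -0.8, -0.0]
width: 0.0942
finger_force: 0.0
```

```bash
python3 - <<'E'
from h import *
s=snapshot("side");cv2.imwrite("pics/p3.png",cv2.resize(s["color"][20:220,200:400],None,fx=3,fy=3))
E
```

```text
(no output)
```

View pics/p3.png

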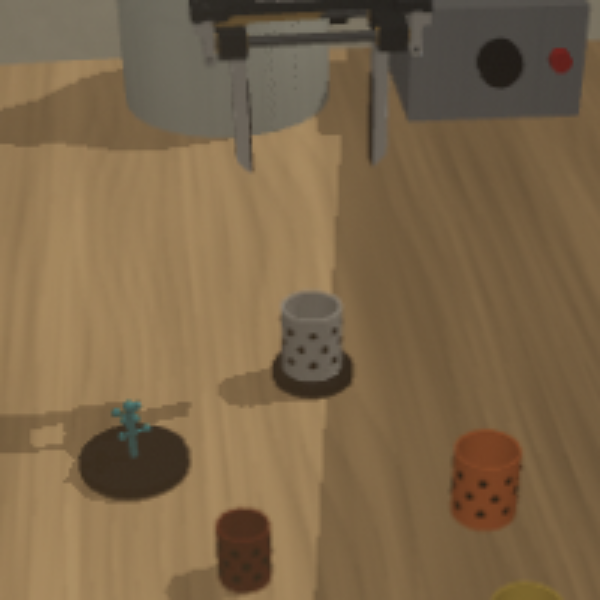

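The medium flask is centred and upright on its base. Moving to the large flask.

In the tool's units: -0.0392 m / 0.6 = -0.0653, 0.0015 m / 0.6 = 0.0025.

>>> move_tool([
  [[0.094,-0.0653,0.0025,0,0],[0.094,-0.0653,0.0025,0,0],[0.094,-0.0653,0.0025,0,0],[0.094,-0.0653,0.0025,0,0],[0.094,-0.0653,0.0025,0,0],[0.094,-0.0653,0.0025,0,0],[0.094,-0.0653,0.0025,0,0],[0.094,-0.0653,0.0025,0,0],[0.094,-0.0653,0.0025,0,0],[0.094,-0.0653,0.0025,0,0],[0.094,-0.0653,0.0025,0,0],[0.094,-0.0653,0.0025,0,0],[0.094,-0.0653,0.0025,0,0],[0.094,-0.0653,0.0025,0,0],[0.094,-0.0653,0.0025,0,0],[0.094,-0.0653,0.0025,0,0],[0.094,-0.0653,0.0025,0,0],[0.094,-0.0653,0.0025,0,0],[0.094,-0.0653,0.0025,0,0],[0.094,-0.0653,0.0025,0,0]],
])

```text
time: 16.8
tool_pos: [0.568, -0.3766, 0.1922]
ee_rot: [-3.137, -0.004, 1.574]
wrist_force: [1.6, -0.3, -0.0]
width: 0.0938
finger_force: 0.0
```

>>> move_tool([
  [[0.094,0,0,0,0],[0.094,0,0,0,0],[0.094,0,0,0,0]],
])

```text
time: 17.05
tool_pos: [0.5686, -0.3746, 0.193]
ee_rot: [-3.138, -0.004, 1.574]
wrist_force: [-0.2, 0.5, 0.1]
width: 0.0942
finger_force: 0.0
```

In the tool's units: 0.035 m / 0.6 = 0.0583, -0.002 m / 0.6 = -0.0033.

>>> move_tool([
  [[0.094,-0.0033,-0.0008,0.0583,0],[0.094,0,0,0.0583,0],[0.094,0,0,0.0583,0],[0.094,0,0,0.05,0],[0.094,0,0,0.0333,0],[0.094,0,0,0.0167,0],[0.094,0,0,0.0083,0],[0.094,0,0,0,0],[0.02,0,0,0,0],[0.02,0,0,0,0],[0.02,0,0,0,0],[0.02,0,0,0,0],[0.02,0,0,0,0],[0.02,0,0,0,0],[0.02,0,0,0,0],[0.02,0,0,0,0]],
])

```text
time: 18.38
tool_pos: [0.5685, -0.378, 0.0273]
ee_rot: [3.142, 0.001, 1.574]
wrist_force: [-3.7, 1.0, 4.4]
width: 0.0665
finger_force: 30.0
```

In the tool's units: -0.03 m / 0.6 = -0.05, -0.02 m / 0.6 = -0.0333.

>>> move_tool([
  [[0.02,0,0,0,0],[0.02,0,0,-0.0333,0],[0.02,0,0,-0.05,0],[0.02,0,0,-0.05,0],[0.02,0,0,-0.05,0],[0.02,0,0,0,0],[0.02,0,0,0,0]],
])

```text
time: 18.97
tool_pos: [0.5698, -0.3779, 0.1367]
ee_rot: [3.138, 0.002, 1.574]
wrist_force: [-0.9, -0.3, -5.1]
width: 0.0661
finger_force: 30.0
```

>>> move_tool([
  [[0.02,0.0283,-0.0083,0,0],[0.02,0.05,-0.0142,0,0],[0.02,0.0617,-0.0173,0,0],[0.02,0.0617,-0.0173,0,0],[0.02,0.0617,-0.0173,0,0],[0.02,0.0617,-0.0173,0,0],[0.02,0.0617,-0.0173,0,0],[0.02,0.0617,-0.0173,0,0],[0.02,0.0617,-0.0173,0,0],[0.02,0.0617,-0.0173,0,0],[0.02,0.0617,-0.0173,0,0],[0.02,0.0617,-0.0173,0,0],[0.02,0.0617,-0.0173,0,0],[0.02,0.0617,-0.0173,0,0],[0.02,0.0617,-0.0173,0,0],[0.02,0.0617,-0.0173,0,0],[0.02,0.0617,-0.0173,0,0],[0.02,0.0617,-0.0173,0,0],[0.02,0.0333,-0.01,0,0],[0.02,0.0167,-0.005,0,0]],
])

```text
time: 20.63
tool_pos: [0.3747, 0.2927, 0.1317]
ee_rot: [-3.135, 0.002, 1.578]
wrist_force: [0.4, 0.1, -5.1]
width: 0.0667
finger_force: 30.0
```

>>> move_tool([
  [[0.02,0,0,0,0],[0.02,0,0,0,0],[0.02,0,0,0,0]],
])

```text
time: 20.88
tool_pos: [0.3778, 0.2894, 0.1344]
ee_rot: [-3.14, 0.002, 1.572]
wrist_force: [0.4, 0.2, -4.3]
width: 0.0666
finger_force: 30.0
```

```bash
python3 - <<'E'
from h import *
s=snapshot("side");cv2.imwrite("pics/p4.png",cv2.resize(s["color"][50:250,150:350],None,fx=3,fy=3))
E
```

```text
(no output)
```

View pics/p4.png

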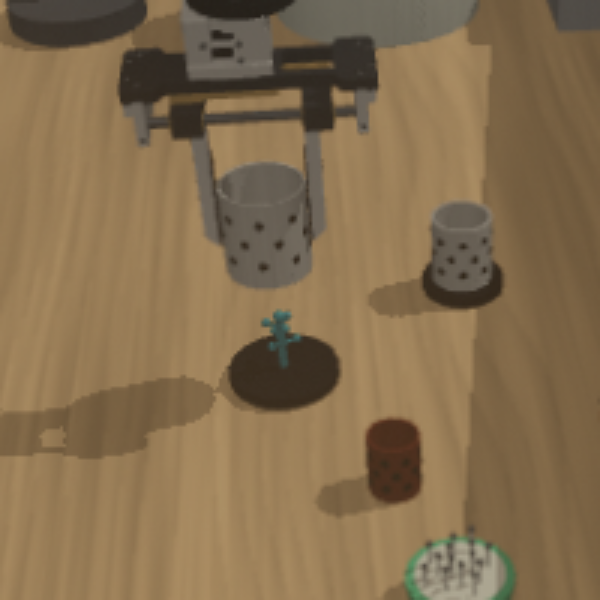

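The large flask is above its base, but appears about 6 px to the left; I'll check by casting a ray whether that's only perspective.

```bash
python3 - <<'E'
from h import *
s=snapshot("side");p,wh,c=locate(s,"f",239,121,26,.072)
M=cv2.moments(c);print(M["m10"]/M["m00"],M["m01"]/M["m00"],wh,c.reshape(-1,2).min(0),c.reshape(-1,2).max(0))
# flask centre from rim/bottom extents, at height .110+.036; hull from picture: rim top y=(164/3+50), bottom (287/3+50)
for u,v in [((265)/3+150,(225)/3+50)]: print(onplane(s,u,v,.146))
print(onplane(s,M["m10"]/M["m00"],M["m01"]/M["m00"],.146),get_obs()["tool_pos"])
E
```

```text
237.07929112998994 117.56362473737096 [138.99792021 112.98545864] [214  95] [258 145]
[0.37850537 0.28418475 0.146     ]
[0.37582888 0.31724673 0.146     ] [0.37831487 0.28957111 0.13527883]
```

Perspective accounts for it (X agrees). Lowering with a 3 mm Y correction.

In the tool's units: 0.025 m / 0.6 = 0.0417, 0.003 m / 0.6 = 0.005.

>>> move_tool([
  [[0.02,0.005,0.0012,0.0167,0],[0.02,0,0,0.0417,0],[0.02,0,0,0.0417,0],[0.02,0,0,0.025,0],[0.02,0,0,0.0167,0],[0.02,0,0,0.0083,0],[0.02,0,0,0.0033,0],[0.02,0,0,0,0],[0.02,0,0,0,0],[0.02,0,0,0,0],[0.02,0,0,0,0]],
])

```text
time: 21.9
tool_pos: [0.3793, 0.2945, 0.0449]
ee_rot: [3.14, -0.001, 1.574]
wrist_force: [1.3, 0.4, -4.1]
width: 0.0665
finger_force: 30.0
```

In the tool's units: 0.0015 m / 0.6 = 0.0025.

>>> move_tool([
  [[0.02,0,0,0.0025,0],[0.02,0,0,0.0025,0],[0.02,0,0,0.0025,0],[0.02,0,0,0,0],[0.02,0,0,0,0],[0.02,0,0,0,0]],
])

```text
time: 22.4
tool_pos: [0.3786, 0.2941, 0.0393]
ee_rot: [3.142, -0.0, 1.574]
wrist_force: [0.5, 0.1, -3.9]
width: 0.0669
finger_force: 30.0
```

In the tool's units: 0.001 m / 0.6 = 0.0017.

>>> move_tool([
  [[0.02,0,0,0.0017,0],[0.02,0,0,0,0],[0.02,0,0,0,0],[0.02,0,0,0,0]],
])

```text
time: 22.73
tool_pos: [0.3786, 0.2942, 0.0392]
ee_rot: [3.141, -0.0, 1.574]
wrist_force: [-3.2, -1.0, 5.1]
width: 0.0662
finger_force: 30.0
```

Contact (+5 N). Releasing and lifting.

In the tool's units: -0.04 m / 0.6 = -0.0667, -0.03 m / 0.6 = -0.05.

>>> move_tool([
  [[0.094,0,0,0,0],[0.094,0,0,0,0],[0.094,0,0,0,0],[0.094,0,0,0,0],[0.094,0,0,0,0],[0.094,0,0,0,0],[0.094,0,0,0,0],[0.094,0,0,-0.0333,0],[0.094,0,0,-0.05,0],[0.094,0,0,-0.0667,0],[0.094,0,0,-0.0667,0],[0.094,0,0,-0.0667,0],[0.094,0,-0.05,0,0],[0.094,0,-0.05,0,0],[0.094,0,0,0,0],[0.094,0,0,0,0],[0.094,0,0,0,0]],
])

```text
time: 24.15
tool_pos: [0.3188, 0.2938, 0.2081]
ee_rot: [3.141, 0.0, 1.574]
wrist_force: [-0.5, -0.1, -0.3]
width: 0.094
finger_force: 0.0
```

```bash
python3 - <<'E'
from h import *
s=snapshot("side");cv2.imwrite("pics/p5.png",cv2.resize(s["color"][50:350,150:420],None,fx=2,fy=2))
cv2.imwrite("pics/p5t.png",snapshot("top")["color"])
E
```

```text
(no output)
```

View pics/p5.png

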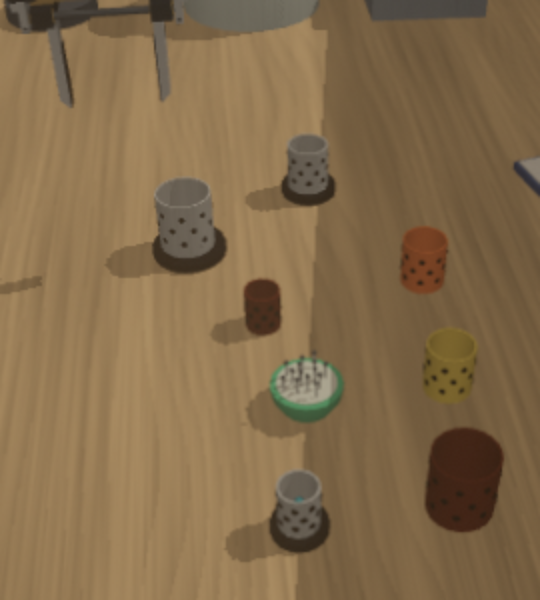

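All three flasks stand upright on their bases and nothing else has moved. One numeric check on centring before handing in.

```bash
python3 - <<'E'
from h import *
T=dict(small=((471.5,-146.5),.05,.02),medium=((537,407.5),.06,.026),large=((379,292.5),.072,.033))
s=snapshot("side");hsv=cv2.cvtColor(s["color"],cv2.COLOR_BGR2HSV)
for k,((x,y),h,r) in T.items():
    E=np.array(s["extrinsics"]);q=(E@[x/1000,y/1000,.012+h/2,1])[:3];q=q[:2]/q[2];q=q*(1+s["k1"]*(q@q))
    u,v=int(q[0]*s["fx"]+s["cx"]),int(q[1]*s["fy"]+s["cy"])
    w=int((r+.012)/1*505)+4
    b=np.zeros(hsv.shape[:2],np.uint8);b[v-w:v+w,u-w:u+w]=(hsv[v-w:v+w,u-w:u+w,1]<62)&(hsv[v-w:v+w,u-w:u+w,2]>75)
    b=cv2.morphologyEx(b*255,cv2.MORPH_CLOSE,np.ones((5,5)))
    c=cv2.convexHull(max(cv2.findContours(b,0,1)[0],key=cv2.contourArea));M=cv2.moments(c)
    p=onplane(s,M["m10"]/M["m00"],M["m01"]/M["m00"],.012+h/2)*1000
    print(k,np.round(p[:2]-[x,y],1),cv2.boundingRect(c))
E
```

```text
small [0.2 0.7] (288, 285, 22, 34)
medium [ 0.1 -2.2] (294, 118, 20, 29)
large [-0.7  2.5] (227, 139, 30, 40)
```

All are within about 3 mm of centre, so I'm handing in.

```bash
python3 -c "
from bench import *
print(close_job())"
```

```text
the job is handed in; nothing more can be done
None
```

The small, medium and large steel flasks were placed in that order, each upright on its own base and within about 3 mm of centre by camera; the rust-brown flasks and bur bowl look undisturbed, and I handed the job in at about 24 s of the 83 s allowed, with no verdict returned.

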